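# Reverse the optical train into the new rack

## Task

The light is to run the other way, so move the four post-mounted optics from the seats of the old rail into the four empty bays of the new rack in reverse order: as seen from the robot, the leftmost optic goes into the rightmost bay, the second from the left into the second from the right, and so on. Stand each one upright in the middle of its bay, square to the rack with its foot flat on the bay floor; set it down gently without dropping it, and never tip one over.

Things in the scene. Friction and masses are not known exactly. Their poses are not given: they have to be found in the camera images.
- splitter_cube: Beam-splitter on a short steel post: glass cube 34 mm wide (steel top and bottom plates, 36 mm), from 38 to 73 mm above the origin. Black foot 40 x 40 x 10 mm; origin: centre of its underside, z up, y along the row. Pinch the cube across x, 55 mm up. 0.14 to 0.28 kg. Starts on seat1.
- lens_tube: Lens tube on a short steel post: aluminium cylinder 30 mm in diameter, 52 mm long, lying along y, brass ring at each end, axis 55 mm and top 70 mm above the origin. Black foot 40 x 40 x 10 mm; origin: centre of its underside, z up, y along the row. Pinch it across x, 55 mm up. 0.14 to 0.28 kg. Starts on seat2.
- rotation_mount: Rotation mount on a short steel post: upright black square plate 50 mm wide (x), 14 mm thick (y), 30 to 80 mm above the origin, with a round aluminium dial 42 mm across, 7 mm proud of its -y face. Black foot 40 x 40 x 10 mm; origin: centre of its underside, z up, y along the row. Pinch the plate across x, 55 mm up. 0.15 to 0.31 kg. Starts on seat3.
- iris: Iris diaphragm on a short steel post: upright bright steel disc 40 mm in diameter, 10 mm thick (y), centre 55 mm above the origin, thin lever pin up to 85 mm. Black foot 40 x 40 x 10 mm; origin: centre of its underside, z up, y along the row. Pinch the rim across x, 55 mm up. 0.10 to 0.21 kg. Starts on seat4.
- seat1: Fixed bare aluminium seat plate 56 x 56 x 5 mm on the old rail; the splitter cube starts on it (within 5 mm of its centre, turned up to 0.12 rad). It never moves and so marks that optic's old place in the row. All seats look alike; which place it has varies. Origin: centre of its underside, 12 mm above the table (top 17 mm).
- seat2: Fixed bare aluminium seat plate 56 x 56 x 5 mm on the old rail; the lens tube starts on it (within 5 mm of its centre, turned up to 0.12 rad). It never moves and so marks that optic's old place in the row. All seats look alike; which place it has varies. Origin: centre of its underside, 12 mm above the table (top 17 mm).
- seat3: Fixed bare aluminium seat plate 56 x 56 x 5 mm on the old rail; the rotation mount starts on it (within 5 mm of its centre, turned up to 0.12 rad). It never moves and so marks that optic's old place in the row. All seats look alike; which place it has varies. Origin: centre of its underside, 12 mm above the table (top 17 mm).
- seat4: Fixed bare aluminium seat plate 56 x 56 x 5 mm on the old rail; the iris starts on it (within 5 mm of its centre, turned up to 0.12 rad). It never moves and so marks that optic's old place in the row. All seats look alike; which place it has varies. Origin: centre of its underside, 12 mm above the table (top 17 mm).
- old_rail: Fixed dark steel plate, 60 (x) x 290 (y) x 12 mm, on the table, carrying the four seats at y = +96, +32, -32, -96 mm. Origin: centre of its underside; +y runs to the left as seen from the robot, x away from the robot, turned up to 0.25 rad. It may stand left or right of the new rack.
- new_rack: Fixed grey plate, 72 (x) x 268 (y) x 12 mm, on the table; dark ribs on it, 4 mm thick and 8 mm high, make four empty bays, each 64 (x) x 60 (y) mm inside, centres at x = 0, y = +96, +32, -32, -96 mm, floor 12 mm above the table. Origin: centre of its underside; +y runs to the left as seen from the robot, x away from the robot, turned up to 0.25 rad.
Mind the look-alikes: they are no part of the job. Leave any blue look-alike of the lens_tube alone.

How it is judged:
By the outcome, as a careful person would: the job done as asked, in the order asked, and still so for the second after the job is handed in, with the robot touching nothing.
It also fails if it takes over 99 s, if anything falls off the work surface, if the arm or the gripper's body presses on something with over 40 N, if the wrist force passes 120 N, or if a joint passes its speed limit or range.

## Robot

A 6-joint arm with a two-finger parallel gripper is mounted at the origin on the work surface. World frame = base frame: x ahead of the robot, y to its left, z up, the work surface at z = 0. Lengths are in m, angles in rad, forces in N, time in s.
With the tool pointing down it reaches from about 0.375 to 0.925 m from the base axis. Payload 5.7 kg.
Tool frame: the origin (TCP) lies at the very end of the fingers, on their centre line; the grasp point (between the pads) lies 19 mm behind it (grasp_offset is the distance from the TCP to the grasp point, in m); x points along the fingers, z is the direction in which the jaws open and shut, and the axes are right-handed (so a half turn about x gives the same grasp; the last joint's range is limited). The gripper opens to 85 mm and grips with 20 to 120 N. Pads are 22 mm wide; open, the fingers measure 114 mm over their backs; the gripper's body (76 mm by 85 mm) begins 54 mm behind the grasp point. The pads swing forward as they close: fully open they stand 13 mm farther back than shut.
Start: joints at [1.087, 0.359, 1.51, -0, 1.272, -0.115], TCP at [0.216, 0.56, 0.231] pointing down, gripper open.
Joint ranges: [-2.97, 2.97], [-1.01, 2.36], [0.21, 2.38], [-0.96, 4.11], [0.2, 2.71], [-2.98, 2.98]. Speed limits (rad/s): [2.39, 2.39, 3.14, 3.14, 3.14, 3.14].

## Interface

Orientations are given as a unit quaternion [w, x, y, z].
In Python, from rig import * gives the robot as it stands.
- The arm moves only by the shell command python3 -m creep 'ROWS' [FORCE]. ROWS is JSON, a list of rows, each a list of 5 numbers: the shift along the tool's x, y, z in mm, then the turn about the tool's x in degrees, then the closure, from -1 (fully open) to 1 (shut), so that 0 is half open. A call has 1 to 20 rows; each row is the pose to reach, as a shift and turn from the pose commanded when the call began, along the tool's axes at that moment; what a row does not reach only later rows make up. A row lasts 1/8 s, in which the tool goes at most 62.5 mm and 10.7 degrees, less where a joint would pass 70% of its speed; a pose out of reach is approached as far as the arm can. A call with a gripper value outside its range is refused whole. The fingers move at their own pace and stop on an object; FORCE is the grip in N (left out, the last holds). Time passes only in rows, so rows that repeat a pose let the fingers close. It gives the time, the measured TCP pose, the force and the opening at its end, in the units of the state.
- get_state(): the state, without advancing time (a new reading comes with each control period).
- snapshot(name): name is "scene" or "top" or "wrist"; returns the picture (420x560x3 uint8, red, green, blue); there is no depth.
- get_calibration(name): a dict with "fx", "fy", "cx", "cy" (pixels), "D" ([k1, k2, p1, p2, k3] as OpenCV has them; the pictures are not rectified), "eye" and "attitude" of the camera in the world. Camera axes: x right, y down, z forward; pixel columns grow to the right and rows downward; lengths in m; the calibration is good to about 2 mm. A picture is of the moment at which its call begins: read the wrist's pose just before it. get_calibration takes no time and is no camera call; for the wrist camera it gives the pose at the moment of the call.
- finish_job(): hands the job in, once; it reports no verdict.
Trained networks look in the newest picture that a camera, given by its name, has taken for a name from the list of things; names that differ only in an ending like _2 or _b are one class to them, and where a whole thing is asked for, a point or a joint stands for the part that bears it (a point fixed in the world has none). Each returns a list of dicts, best first, with "p" (0 to 1); they miss things now and then, are a little off and sometimes report something else, mostly with a low value. They report only what shows in the picture. A call takes as long as a camera call. They do not tell look-alikes from the thing itself.
- outline_of(target, camera): "region" (420x560 bool, what is visible of it).
- landmark_of(target, camera): "point" ([x, y, z] in m, in world coordinates, good to about 4 mm: a listed point, or the origin of a listed thing).
The state is a dict: "time": time; "joint_positions": joint angles; "qvel": joint speeds; "tau": joint torques, N m; "position": TCP position; "tcp_rot": TCP orientation; "force": force on the tool from outside, world axes, zero at the start; "wrist_torque": the same for the moment, N m; "gripper_width": opening from 0.0 (shut) to 1.0 (fully open).
Only numpy, scipy, OpenCV 4.12 (cv2) and the standard library are available. Lean on these libraries where they do the work, as an engineer would, in place of code of your own. Each camera call takes 0.05 s, during which the arm holds its last target. There are 200 camera calls.

## Working session

There is one attempt and no reset: what is moved stays moved. The work goes in short steps, Python scripts to look and compute and a shell command to move; the robot and the scene stay as the last step left them, time stands still between calls to the robot, and variables do not carry over. Pictures are saved under pics/ and viewed, about 12 in all and at most 16, crops included, and the job is handed in when it is done.

```bash
ls; mkdir -p pics; cat > s1.py <<'E'
from rig import *
import cv2, numpy as np
for c in ["scene","top"]:
    im=snapshot(c); cv2.imwrite(f"pics/{c}1.png",im[:,:,::-1])
    k=get_calibration(c); print(c,k)
    for t in ["splitter_cube","lens_tube","rotation_mount","iris","old_rail","new_rack"]:
        for d in landmark_of(t,c)[:3]: print(t,round(d["p"],2),np.round(d["point"],4))
s=get_state(); print(s)
E
python3 s1.py
```

```text
pics
scene {'fx': 436.1252002096763, 'fy': 436.1252002096763, 'cx': 285.8461767366879, 'cy': 203.56829505934147, 'D': array([-0.11521774,  0.        ,  0.        ,  0.        ,  0.        ]), 'eye': array([ 1.18499598, -0.7031455 ,  0.76292279]), 'attitude': array([-0.40603381,  0.84012834,  0.31999128, -0.16409296])}
splitter_cube 0.82 [ 0.5735 -0.233   0.0154]
lens_tube 0.91 [ 0.7078 -0.36   -0.0011]
lens_tube 0.73 [ 0.4419 -0.369  -0.0014]
lens_tube 0.58 [ 0.5877 -0.2935  0.0168]
rotation_mount 0.91 [ 0.5554 -0.1653  0.0145]
iris 0.72 [ 0.5444 -0.11    0.0173]
iris 0.6 [ 0.561  -0.1736  0.0106]
iris 0.53 [ 0.5458 -0.1124  0.0118]
old_rail 0.69 [ 0.567  -0.2009 -0.0037]
new_rack 0.97 [ 0.5434  0.1986 -0.0018]
top {'fx': 451.4093836617998, 'fy': 451.4093836617998, 'cx': 284.0562320565633, 'cy': 212.13060225566792, 'D': array([0.0290132, 0.       , 0.       , 0.       , 0.       ]), 'eye': array([ 0.51346653, -0.06421441,  1.02865355]), 'attitude': array([-0.01349005,  0.71142403, -0.70228626,  0.022088  ])}
splitter_cube 0.86 [ 0.5755 -0.2308  0.0157]
lens_tube 0.82 [ 0.5775 -0.4246
[... 256 characters left out ...]
_rack 0.72 [ 0.5402  0.199  -0.0023]
{'time': 0.7, 'joint_positions': array([ 1.08690391e+00,  3.58743782e-01,  1.51037828e+00,  1.60780105e-05,
        1.27249212e+00, -1.15080383e-01]), 'qvel': array([ 0.00095557,  0.00060132,  0.00058508, -0.00027664,  0.00016314,
       -0.00195088]), 'tau': array([ 2.61712572e-03, -5.27430689e+01, -2.78999072e+01,  2.98365358e-04,
        1.33532918e-03, -2.05953160e-05]), 'position': array([0.21628974, 0.55964663, 0.23130857]), 'tcp_rot': array([ 0.58319567, -0.39983871,  0.58321421,  0.39984121]), 'force': array([ 0.48888674, -0.4958547 ,  0.50692767]), 'wrist_torque': array([ 0.01269661, -0.0242604 ,  0.04361675]), 'gripper_width': 0.998195534680814}
```

View pics/top1.png

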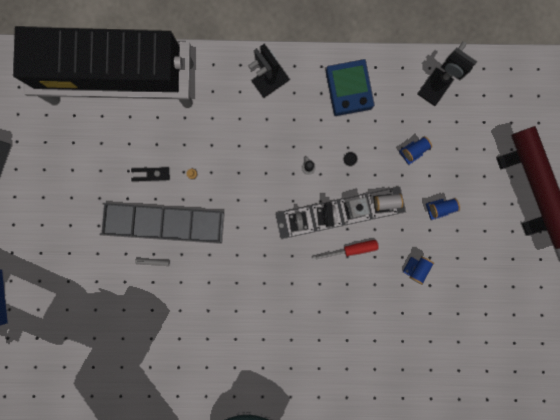

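View pics/scene1.png

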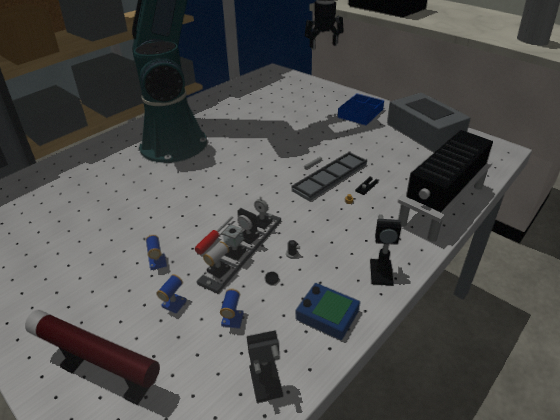

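The top view shows the old rail at about (343,213) and the empty rack at (163,222). From the robot's left, the row is iris (297,221), rotation mount (326,214), splitter cube (357,208) and lens tube (390,203).

There are four lens-tube candidates. Three are blue, at (415,150), (443,208) and (418,268), and stand off the rail, so they are look-alikes. The silver one at (390,203) is on the rail and is the one meant.

Next I'll fit the rack and rail poses and enlarge the rail.

```bash
cat > h.py <<'E'
from rig import *
import cv2, numpy as np
from scipy.spatial.transform import Rotation as R
from scipy.optimize import minimize
def rot(q): return R.from_quat(np.r_[q[1:],q[0]]).as_matrix()
def proj(P,k):
    A=rot(k["attitude"]).T; K=np.array([[k["fx"],0,k["cx"]],[0,k["fy"],k["cy"]],[0,0,1]])
    return cv2.projectPoints(np.asarray(P,float).reshape(-1,1,3),cv2.Rodrigues(A)[0],-A@k["eye"],K,np.array(k["D"]))[0].reshape(-1,2)
def toplane(uv,k,z):
    K=np.array([[k["fx"],0,k["cx"]],[0,k["fy"],k["cy"]],[0,0,1]])
    n=cv2.undistortPoints(np.asarray(uv,float).reshape(-1,1,2),K,np.array(k["D"])).reshape(-1,2)
    d=np.c_[n,np.ones(len(n))]@rot(k["attitude"]).T
    return k["eye"]+d*((z-k["eye"][2])/d[:,2])[:,None]
def place(L,p):
    c,s=np.cos(p[2]),np.sin(p[2]); L=np.asarray(L,float)
    return np.c_[p[0]+c*L[:,0]-s*L[:,1],p[1]+s*L[:,0]+c*L[:,1],L[:,2]]
def box(a,b,z0,z1): return [[x,y,z] for x in(-a/2,a/2) for y in(-b/2,b/2) for z in(z0,z1)]
def fitbox(L,p0,views):
    # views: list of (calib, region); fit hull silhouette of local points L
    def cost(p):
        c=0
        for k,r in views:
            h=cv2.convexHull(proj(place(L,p),k).astype(np.float32))
            m=np.zeros((420*4,560*4),np.uint8); cv2.fillConvexPoly(m,np.round((h+.5)*4*16-8).astype(np.int32),255,cv2.LINE_8,4)
            m=cv2.resize(m,(560,420),interpolation=cv2.INTER_AREA)/255.
            c+=np.abs(m-r).sum()/r.sum()
        return c
    r=minimize(cost,p0,method="Nelder-Mead",options=dict(initial_simplex=np.array(p0)+np.array([[0,0,0],[.006,0,0],[0,.006,0],[0,0,.06]]),xatol=1e-5,fatol=1e-5))
    return r.x,r.fun
def go(x,y,z,yaw,s=None):
    """print shift (mm) and turn (deg) to bring TCP to x,y,z with jaw axis at angle yaw in world (mod pi)"""
    s=s or get_state(); M=rot(s["tcp_rot"]); d=M.T@(np.array([x,y,z])-s["position"])*1e3
    a=np.arctan2(M[1,2],M[0,2]); t=(yaw-a+np.pi/2)%np.pi-np.pi/2
    print("shift",np.round(d,1),"turn",np.round(np.degrees(-t),2),"(tool x down=%.3f) j6 %.2f yaw %.3f"%(M[2,0],s["joint_positions"][5],a))
RACK=box(.072,.268,0,.012)+box(.072,.26,.012,.02)
RAIL=box(.060,.290,0,.012)
E
python3 - <<'E'
from h import *
V={"new_rack":[],"old_rail":[]}
for c in ["top","scene"]:
    im=snapshot(c); k=get_calibration(c)
    if c=="top": cv2.imwrite("pics/crop1.png",cv2.resize(im[170:260,260:420,::-1],None,fx=5,fy=5,interpolation=cv2.INTER_CUBIC))
    for t in V:
        r=outline_of(t,c); print(c,t,[round(d["p"],2) for d in r],[int(d["region"].sum()) for d in r])
        V[t].append((k,r[0]["region"].astype(float)))
for v in (V["new_rack"][:1],V["new_rack"][1:],V["new_rack"]): print("rack",*fitbox(RACK,[.541,.199,.0],v))
# rail: visible region lacks the optics; use top minAreaRect of dark base for start only
m=V["old_rail"][0][1].astype(np.uint8); pts=np.argwhere(m)[:,::-1]
w=toplane(cv2.boxPoints(cv2.minAreaRect(pts.astype(np.float32))),V["old_rail"][0][0],.012); print(np.round(w,4), w.mean(0))
go(.49,.20,.32,0)
E
```

```text
top new_rack [0.67] [3960]
top old_rail [0.61] [496]
scene new_rack [0.64] [1559]
scene old_rail [0.71] [582]
rack [ 0.53644027  0.19497804 -0.05857816] 0.025094078035254506
rack [ 0.53535576  0.20166574 -0.05558954] 0.0392005936434869
rack [ 0.53632781  0.197492   -0.05894046] 0.09903310355183728
[[ 0.561  -0.0566  0.012 ]
 [ 0.6265 -0.3373  0.012 ]
 [ 0.569  -0.3499  0.012 ]
 [ 0.5039 -0.0699  0.012 ]] [ 0.56510299 -0.20342806  0.012     ]
shift [ -88.7 -384.9 -236.8] turn 68.87 (tool x down=-1.000) j6 -0.12 yaw 1.202
```

View pics/crop1.png

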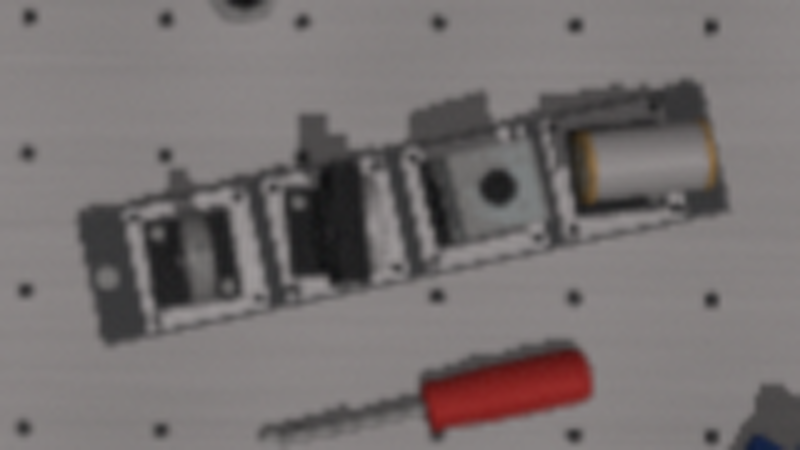

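The enlarged crop confirms the row. The iris disc with lever is at (200,258), the black rotation mount with dial at (360,225), the splitter cube with steel top at (490,188) and the silver lens tube with brass rings at (650,160). None of the four is blue. Next I'll move over the rack for a close wrist view.

```bash
python3 -m creep '[[-89,-385,-237,72,-1],[-89,-385,-237,72,-1],[-89,-385,-237,72,-1],[-89,-385,-237,72,-1],[-89,-385,-237,72,-1],[-89,-385,-237,72,-1],[-89,-385,-237,72,-1],[-89,-385,-237,72,-1],[-89,-385,-237,72,-1],[-89,-385,-237,72,-1],[-89,-385,-237,72,-1]]' 40
cat > w.py <<'E'
from h import *; import sys
k=get_calibration("wrist"); im=snapshot("wrist"); cv2.imwrite(f"pics/{sys.argv[1]}.png",im[:,:,::-1])
s=get_state(); print(np.round(k["eye"],4),np.round(rot(k["attitude"]),3).tolist(),s["position"],s["joint_positions"][5], s["time"])
import pickle; pickle.dump(dict(k=k,im=im),open(f"{sys.argv[1]}.pkl","wb"))
E
python3 w.py wr1; python3 - <<'E'
from h import *
go(.55,-.2,.32,.2)
r=outline_of("new_rack","wrist")
k=get_calibration("wrist")
for d in r[:1]: print(d["p"],d["region"].sum(),fitbox(RACK,[.536,.198,-.058],[(k,d["region"].astype(float))]))
E
```

```text
time: 2.38
position: [0.489, 0.2007, 0.32]
tcp_rot: [0.707, 0.019, 0.707, -0.019]
force: [-0.6, -0.1, 1.5]
gripper_width: 1.0
[0.4928 0.2806 0.4637] [[0.999, -0.051, -0.018], [-0.054, -0.949, -0.31], [-0.001, 0.311, -0.951]] [0.48907551 0.20072239 0.32004207] 0.3115166874845703 2.425
shift [   0.  -396.9   82. ] turn -14.49 (tool x down=-1.000) j6 0.31 yaw -0.053
0.73 11469 (array([ 0.53694199,  0.19741471, -0.0601178 ]), np.float64(0.026141055428187492))
```

View pics/wr1.png

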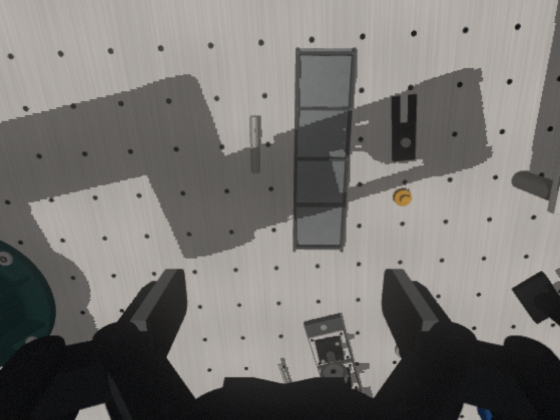

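The wrist view shows the rack at about (325,150), with all four bays empty. The wrist fit (0.537, 0.197, -0.060) agrees with the top and scene fit. Next I'll do the same over the rail.

```bash
python3 -m creep '[[0,-396,99,-16,-1],[0,-396,99,-16,-1],[0,-396,99,-16,-1],[0,-396,99,-16,-1],[0,-396,99,-16,-1],[0,-396,99,-16,-1],[0,-396,99,-16,-1],[0,-396,99,-16,-1],[0,-396,99,-16,-1]]'
python3 w.py wl1; python3 - <<'E'
from h import *
k=get_calibration("wrist")
for t in ["splitter_cube","lens_tube","rotation_mount","iris","seat1","old_rail"]:
    for d in landmark_of(t,"wrist")[:4]: print(t,round(d["p"],2),np.round(d["point"],4))
from h import *
kt=get_calibration("top")
c=np.array([[80,210],[690,82],[728,208],[105,343]],float); c=(c+.5)/5-.5+[260,170]
print("rail corners from top",np.round(toplane(c,kt,.012),4))
E
```

```text
time: 3.6
position: [0.567, -0.2, 0.32]
tcp_rot: [0.702, -0.079, 0.703, 0.08]
force: [0.1, 1.3, -0.1]
gripper_width: 1.005
[ 0.5487 -0.1222  0.4638] [[0.975, 0.211, 0.068], [0.222, -0.927, -0.302], [-0.0, 0.31, -0.951]] [ 0.56698662 -0.19955358  0.32019846] -0.6794509092072872 3.65
splitter_cube 0.62 [ 0.5752 -0.2307  0.016 ]
splitter_cube 0.23 [ 0.5905 -0.2956  0.0157]
lens_tube 0.85 [ 0.5772 -0.4253 -0.0025]
lens_tube 0.82 [ 0.5899 -0.294   0.0164]
lens_tube 0.76 [ 0.4406 -0.3697  0.0005]
lens_tube 0.72 [ 0.7107 -0.366  -0.0035]
rotation_mount 0.93 [ 0.5573 -0.1672  0.0183]
iris 0.62 [ 0.5439 -0.1073  0.0171]
seat1 0.94 [ 0.5903 -0.2944  0.0119]
old_rail 0.66 [ 0.5676 -0.1998 -0.0017]
rail corners from top [[ 0.5657 -0.0572  0.012 ]
 [ 0.6274 -0.3326  0.012 ]
 [ 0.5705 -0.3498  0.012 ]
 [ 0.506  -0.0692  0.012 ]]
```

View pics/wl1.png

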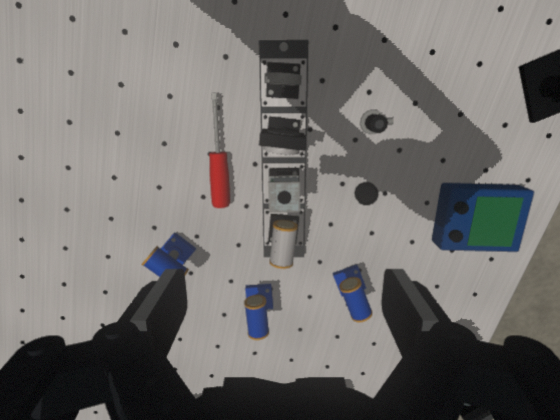

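The row reads top to bottom in the wrist view: iris (284,82), rotation mount (284,135), splitter (284,192) and silver lens tube (284,245). The blue look-alikes are at (165,257), (257,312) and (352,297). I'll enlarge this to get each foot's position.

```bash
python3 - <<'E'
from h import *; import pickle
im=pickle.load(open("wl1.pkl","rb"))["im"][:,:,::-1]
a=[cv2.resize(im[y:y+118,250:328],None,fx=5,fy=5,interpolation=cv2.INTER_CUBIC) for y in (40,155)]
o=np.hstack(a); o=np.clip(o.astype(float)*1.6,0,255).astype(np.uint8); print(o.shape); cv2.imwrite("pics/wl1c.png",o)
E
```

```text
(590, 780, 3)
```

View pics/wl1c.png

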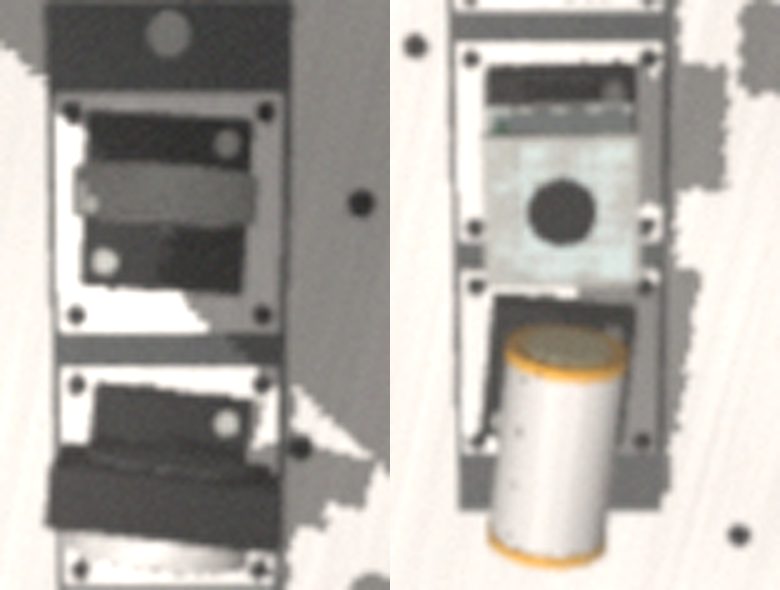

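```bash
python3 - <<'E'
from h import *; import pickle
k=pickle.load(open("wl1.pkl","rb"))["k"]
def W(p,z):
    p=np.array(p,float); right=p[:,0]>=390
    uv=np.c_[(p[:,0]-390*right+.5)/5-.5+250,(p[:,1]+.5)/5-.5+np.where(right,155,40)]
    return toplane(uv,k,z)
# rail: corners
c=W([[48,2],[292,2],[460,510],[665,510]],.012); ya=np.arctan2(*(c[1]-c[0])[1::-1]); m0=(c[0]+c[1])/2; m1=(c[2]+c[3])/2
v=m0-m1; yr=np.arctan2(-v[0],v[1]); rc=(m0+m1)[:2]/2
print("rail",rc,yr,"len",np.linalg.norm(v),"w",np.linalg.norm(c[1]-c[0]))
ey=np.array([-np.sin(yr),np.cos(yr)])
for o in (96,32,-32,-96): print("seat",np.round(rc+ey*o/1e3,4))
def edge(n,a,b):
    e=W([a,b],.027)[:,:2]; d=e[1]-e[0]; y=np.arctan2(d[1],d[0]); c=e.mean(0)-.02*np.array([-np.sin(y),np.cos(y)])
    print(n,"edge len",np.round(np.linalg.norm(d),4),"yaw",round(y,3),"yaw_rel",round(y-yr,3),"centre",np.round(c,4))
edge("iris",(90,113),(252,122)); edge("mount",(95,385),(253,402)); edge("split",(487,66),(637,66)); edge("lens",(498,297),(635,305))
print("iris 4c",W([[90,113],[252,122],[82,286],[242,293]],.027).mean(0))
q=W([[487,137],[638,133],[487,285],[640,283]],.090);print("split top",q.mean(0),np.linalg.norm(q[1]-q[0]),np.linalg.norm(q[2]-q[0]))
# rings: edge of tube at far end top, widths at axis height .072
t=W([[505,352],[628,358],[488,548],[604,552]],.072); print("tube",t.mean(0),np.linalg.norm(t[0]-t[2]),np.linalg.norm(t[0]-t[1]))
E
```

```text
rail [ 0.56676733 -0.20249647] 0.22635762885522911 len 0.2891731498785225 w 0.058860779442333123
seat [ 0.5452 -0.1089]
seat [ 0.5596 -0.1713]
seat [ 0.5739 -0.2337]
seat [ 0.5883 -0.296 ]
iris edge len 0.0386 yaw 0.173 yaw_rel -0.054 centre [ 0.544  -0.1075]
mount edge len 0.0397 yaw 0.12 yaw_rel -0.106 centre [ 0.5578 -0.1695]
split edge len 0.0392 yaw 0.224 yaw_rel -0.002 centre [ 0.5733 -0.2305]
lens edge len 0.0375 yaw 0.162 yaw_rel -0.064 centre [ 0.5878 -0.294 ]
iris 4c [ 0.5438051  -0.10700551  0.027     ]
split top [ 0.57368519 -0.23097774  0.09      ] 0.03421625928100906 0.03549685132527037
tube [ 0.58747919 -0.29923434  0.072     ] 0.054287249986875834 0.03050257396529556
```

```bash
python3 -c "
from h import *
go(.5439,-.1072,.050,.173)"
```

```text
shift [270.5  95.9  -1.9] turn 3.02 (tool x down=-1.000) j6 -0.68 yaw 0.226
```

```bash
python3 -m creep '[[110,95.9,-1.9,3,-1],[140,95.9,-1.9,3,-1],[140,95.9,-1.9,3,-1],[195,95.9,-1.9,3,-1],[240,95.9,-1.9,3,-1],[262,95.9,-1.9,3,-1],[270.5,95.9,-1.9,3,-1],[270.5,95.9,-1.9,3,-1],[270.5,95.9,-1.9,3,1],[270.5,95.9,-1.9,3,1],[270.5,95.9,-1.9,3,1],[270.5,95.9,-1.9,3,1],[270.5,95.9,-1.9,3,1],[270.5,95.9,-1.9,3,1],[270.5,95.9,-1.9,3,1],[270.5,95.9,-1.9,3,1]]' 40; python3 w.py g1;  python3 -c "
from h import *
go(.5309,.1017,.16,-.06)"
```

```text
time: 5.95
position: [0.5446, -0.1082, 0.0509]
tcp_rot: [0.705, -0.061, 0.704, 0.061]
force: [-0.7, 0.5, 5.5]
gripper_width: 0.449
[ 0.5301 -0.0294  0.1945] [[0.985, 0.161, 0.054], [0.17, -0.936, -0.307], [0.001, 0.311, -0.95]] [ 0.54458496 -0.10821147  0.05085239] -0.4926234486643488 6.0
shift [-109.3  209.1   22.7] turn 13.31 (tool x down=-1.000) j6 -0.49 yaw 0.172
```

View pics/g1.png

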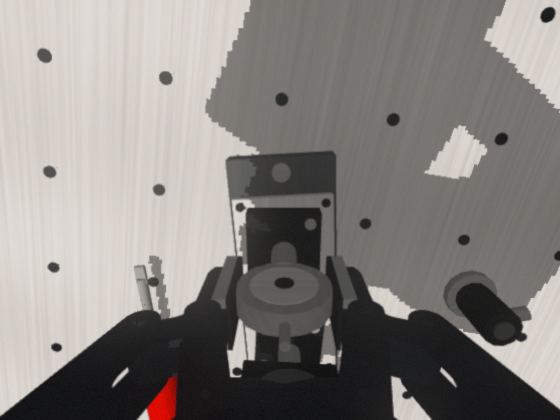

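The iris sits between the pads, its foot's far edge at (246..321,209). I'll lift it, carry it across to hover over the rightmost bay and measure the foot offset.

```bash
cat > off.py <<'E'
from h import *; import sys,pickle
# foot far-edge pixels -> foot centre in tool frame (mm) : off.py pic zfoottop u1 v1 u2 v2 tcpx tcpy yaw
a=list(map(float,sys.argv[2:])); k=pickle.load(open(sys.argv[1]+".pkl","rb"))["k"]
e=toplane([a[1:3],a[3:5]],k,a[0])[:,:2]; d=e[1]-e[0]; y=np.arctan2(d[1],d[0]); c=e.mean(0)-.02*np.array([-np.sin(y),np.cos(y)])
t=a[7]; D=np.array([[np.cos(t),np.sin(t)],[-np.sin(t),np.cos(t)]])@(c-a[5:7])
print("foot centre",c,"yaw",y,"edge",np.linalg.norm(d),"offset row-x,row-y mm",D*1e3)
E
python3 off.py g1 .027 246 209 321.5 209 .5446 -.1082 .172
python3 -m creep '[[-20,0,0,0,1],[-70,0,0,0,1],[-110,0,0,0,1],[-110,60,6,4,1],[-110,110,12,7,1],[-110,160,17,10,1],[-110,209,22.7,13.3,1],[-110,209,22.7,13.3,1],[-110,209,22.7,13.3,1]]'; python3 w.py g1b;  python3 -c "
from h import *
go(.5309,.1017,.045,-.06)"
```

```text
foot centre [ 0.54341499 -0.10528063] yaw 0.17075225373198202 edge 0.039354119691843846 offset row-x,row-y mm [-0.66786985  3.07910999]
time: 7.12
position: [0.5303, 0.1016, 0.1598]
tcp_rot: [0.707, 0.02, 0.707, -0.021]
force: [0.3, -0.1, -1.6]
gripper_width: 0.451
[0.5344 0.1815 0.3035] [[0.998, -0.056, -0.019], [-0.059, -0.949, -0.311], [-0.0, 0.311, -0.95]] [0.53047352 0.10107386 0.15982191] 0.12078925360981232 7.175
shift [114.8   0.7   0.4] turn 0.02 (tool x down=-1.000) j6 0.12 yaw -0.060
```

View pics/g1b.png

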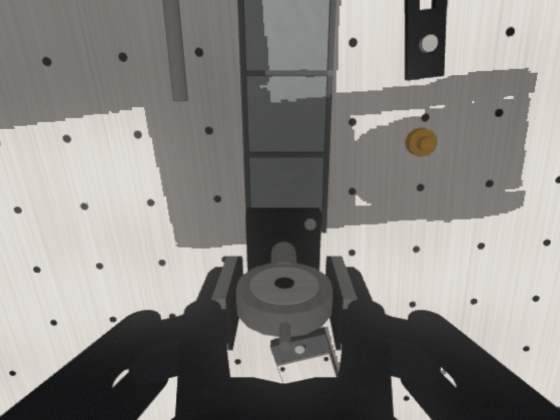

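The iris hangs upright with its foot edge still at (246..321,209). I'll lower it to about 8 mm above the floor and compare the foot with the ribs.

```bash
python3 -m creep '[[50,0.4,0.4,0,1],[85,0.4,0.4,0,1],[100,0.4,0.4,0,1],[106,0.4,0.4,0,1],[106,0.4,0.4,0,1],[106,0.4,0.4,0,1]]'; python3 w.py g1c; python3 - <<'E'
from h import *; import pickle
d=pickle.load(open("g1c.pkl","rb")); im=d["im"][:,:,::-1]
s=get_state(); go(.5309,.1017,.0459,-.06,s)
# predicted bay inner corners (rib top, z .02) of bay -96 
P=place([[x,-.096+y,.012] for x in(-.032,.032) for y in(.03,-.03)],[.5367,.1975,-.06]); print(np.round(proj(P,d["k"]),1).tolist())
cv2.imwrite("pics/g1cc.png",cv2.resize(np.clip(im[120:300,200:400].astype(float)*1.5,0,255),None,fx=3.3,fy=3.3,interpolation=cv2.INTER_CUBIC))
E
```

```text
time: 7.92
position: [0.532, 0.1022, 0.0549]
tcp_rot: [0.708, 0.021, 0.706, -0.021]
force: [-0.1, 0.1, -1.6]
gripper_width: 0.448
[0.5359 0.182  0.1987] [[0.998, -0.059, -0.017], [-0.061, -0.949, -0.31], [0.002, 0.31, -0.951]] [0.53191489 0.10221626 0.05489509] 0.12231343260187566 7.975
shift [ 9.  -0.6 -1. ] turn 0.01 (tool x down=-1.000) j6 0.12 yaw -0.060
[[226.8, 187.5], [231.8, 280.6], [339.3, 187.4], [334.5, 280.4]][ WARN:0@0.170] global loadsave.cpp:1063 imwrite_ Unsupported depth image for selected encoder is fallbacked to CV_8U.
```

View pics/g1cc.png

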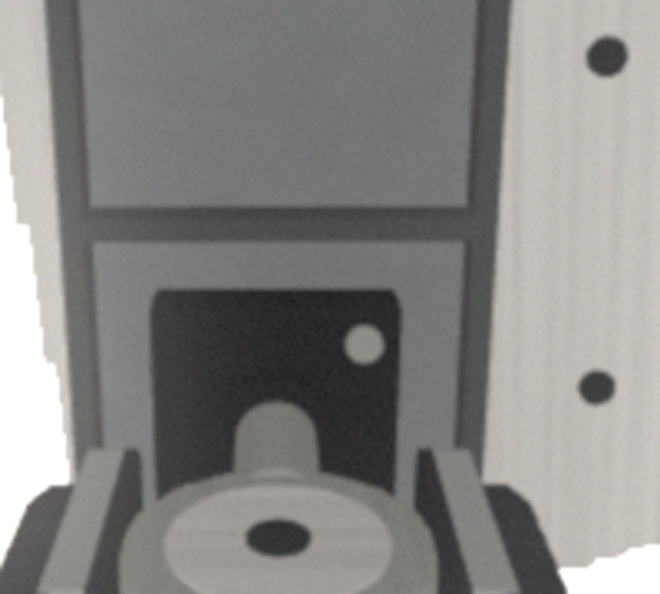

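```bash
cat > rel.py <<'E'
# rel.py pic h u1 v1 u2 v2  ur vr by: foot far edge (top at z=h) vs. rib-top near edge at (ur,vr), z=.020 -> foot centre in bay frame (mm)
from h import *; import sys,pickle
a=list(map(float,sys.argv[2:])); k=pickle.load(open(sys.argv[1]+".pkl","rb"))["k"]
e=toplane([a[1:3],a[3:5]],k,a[0])[:,:2]; r=toplane([a[5:7]],k,.020)[0,:2]
d=e[1]-e[0]; y=np.arctan2(d[1],d[0]); c=e.mean(0)-.02*np.array([-np.sin(y),np.cos(y)])
Y=-.06; ex=np.array([np.cos(Y),np.sin(Y)]); ey=np.array([-np.sin(Y),np.cos(Y)]); rc=np.array([.5367,.1975])
print("edge",np.linalg.norm(d),"yaw rel",y-Y,"foot in rack mm",ex@(c-rc)*1e3,ey@(c-rc)*1e3-a[7],"rib says row-y err",(ey@(c-r)+.030)*1e3,"rib meas vs model",(ey@(r-rc))*1e3-a[7]-30)
E
python3 rel.py g1c .031 246 207.9 321.2 207.9 284 192.7 -96
```

```text
edge 0.03917952935321315 yaw rel -0.001668723304318824 foot in rack mm 0.26039292474635983 4.120267950106225 rib says row-y err 4.9212018929545644 rib meas vs model -0.8009339428483315
```

```bash
python3 -m creep '[[0,-4.5,-0.3,0,1],[4,-4.5,-0.3,0,1],[7,-4.5,-0.3,0,1],[8,-4.5,-0.3,0,1],[8,-4.5,-0.3,0,1]]'; python3 w.py g1d; python3 - <<'E'
from h import *; import pickle
d=pickle.load(open("g1d.pkl","rb")); im=d["im"][:,:,::-1]
cv2.imwrite("pics/g1dd.png",cv2.resize(np.clip(im[120:300,200:400].astype(float)*1.5,0,255).astype(np.uint8),None,fx=3.3,fy=3.3,interpolation=cv2.INTER_CUBIC))
E
```

```text
time: 8.6
position: [0.5301, 0.0977, 0.046]
tcp_rot: [0.707, 0.021, 0.707, -0.021]
force: [-2.6, -0.5, 3.4]
gripper_width: 0.449
[0.5344 0.1776 0.1897] [[0.998, -0.058, -0.019], [-0.061, -0.949, -0.31], [-0.0, 0.311, -0.951]] [0.53009353 0.09772933 0.04593858] 0.11413794263928237 8.65
```

View pics/g1dd.png

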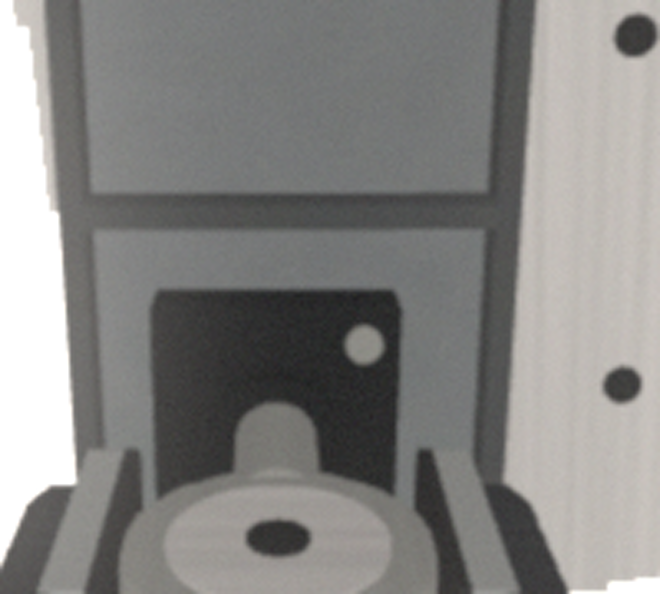

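```bash
python3 rel.py g1d .022 246 207.9 321.2 207.9 288 189.6 -96; python3 -c "
from h import *
go(.5309,.0977,.046,-.06)"
```

```text
edge 0.03918132018032608 yaw rel -0.0005696833522809489 foot in rack mm -1.4272234209672519 -0.41931717063793883 rib says row-y err 0.6707523068297284 rib meas vs model -1.0900694774676651
shift [-0.1  0.   0.8] turn 0.01 (tool x down=-1.000) j6 0.11 yaw -0.060
```

```bash
python3 -m creep '[[-1.5,0,0,0,1],[-1.5,0,1.9,0,1],[-1.5,0,1.9,0,1],[0,0,1.9,0,1],[0.2,0,1.9,0,1],[0.2,0,1.9,0,1]]';python3 -m creep '[[0,0,0,0,0],[0,0,0,0,-1],[0,0,0,0,-1],[0,0,0,0,-1],[0,0,0,0,-1],[-20,0,0,0,-1],[-60,0,0,0,-1],[-115,0,0,0,-1],[-115,0,0,0,-1],[-115,0,0,0,-1],[-115,0,0,0,-1]]'; python3 w.py g1e; python3 - <<'E'
from h import *; import pickle
k=get_calibration("wrist")
for d in landmark_of("iris","wrist")[:2]: print(round(d["p"],2),np.round(d["point"],4))
go(.5578,-.1685,.16,.12)
E
```

```text
time: 9.4
position: [0.5324, 0.0976, 0.0459]
tcp_rot: [0.707, 0.021, 0.707, -0.021]
force: [-2.2, 1.1, 5.1]
gripper_width: 0.451
time: 10.78
position: [0.531, 0.0975, 0.1592]
tcp_rot: [0.706, 0.021, 0.708, -0.021]
force: [0.7, -0.1, -0.7]
gripper_width: 0.996
[0.5356 0.1774 0.3029] [[0.998, -0.057, -0.022], [-0.061, -0.949, -0.31], [-0.003, 0.311, -0.95]] [0.53106959 0.09752002 0.1591323 ] 0.11368231116361942 10.825
0.57 [0.5308 0.1004 0.0123]
shift [  -0.8 -264.    42.4] turn -10.31 (tool x down=-1.000) j6 0.11 yaw -0.060
```

View pics/g1e.png

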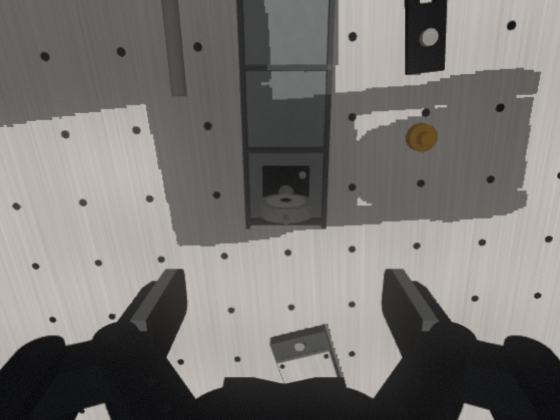

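The iris (285,205) now stands upright in the rightmost bay, with its foot at columns 263..309 and equal 13 px gaps to the ribs. Next is the rotation mount.

```bash
python3 -m creep '[[-1,-60,10,-3,-1],[-1,-120,20,-6,-1],[-1,-180,30,-9,-1],[-1,-240,40,-10.3,-1],[-1,-262.8,42,-10.3,-1],[-1,-262.8,42,-10.3,-1],[-1,-262.8,42,-10.3,-1],[50,-262.8,42,-10.3,-1],[90,-262.8,42,-10.3,-1],[105,-262.8,42,-10.3,-1],[109,-262.8,42,-10.3,-1],[109,-262.8,42,-10.3,-1]]'
python3 -m creep '[[0,0,0,0,1],[0,0,0,0,1],[0,0,0,0,1],[0,0,0,0,1],[0,0,0,0,1],[0,0,0,0,1],[0,0,0,0,1],[0,0,0,0,1]]'
python3 -m creep '[[-20,0,0,0,1],[-60,0,0,0,1],[-110,0,0,0,1],[-110,0,0,0,1],[-110,0,0,0,1]]'; python3 - <<'E'
from h import *
go(.5353,.1647,.16,-.06)
E
```

```text
time: 12.38
position: [0.5594, -0.1671, 0.0526]
tcp_rot: [0.706, -0.043, 0.705, 0.042]
force: [0.4, -0.4, 0.0]
gripper_width: 1.001
time: 13.38
position: [0.559, -0.1676, 0.0527]
tcp_rot: [0.706, -0.043, 0.705, 0.042]
force: [-1.1, 0.3, 5.9]
gripper_width: 0.586
time: 14.0
position: [0.5577, -0.167, 0.1611]
tcp_rot: [0.706, -0.042, 0.706, 0.042]
force: [0.0, 0.5, -2.8]
gripper_width: 0.58
shift [  1.2 332.   17.4] turn 10.3 (tool x down=-1.000) j6 -0.53 yaw 0.120
```

```bash
python3 -m creep '[[1,60,3,3,1],[1,120,6,6,1],[1,180,10,9,1],[1,240,13,10.3,1],[1,300,16,10.3,1],[1,332,17.4,10.3,1],[1,332,17.4,10.3,1],[50,332,17.4,10.3,1],[90,332,17.4,10.3,1],[103,332,17.4,10.3,1],[106,332,17.4,10.3,1],[106,332,17.4,10.3,1],[106,332,17.4,10.3,1]]'; python3 w.py m1; python3 - <<'E'
from h import *; import pickle
d=pickle.load(open("m1.pkl","rb")); im=d["im"][:,:,::-1]
go(.5353,.1647,.0477,-.06)
cv2.imwrite("pics/m1c.png",cv2.resize(np.clip(im[120:300,200:400].astype(float)*1.7,0,255).astype(np.uint8),None,fx=3.3,fy=3.3,interpolation=cv2.INTER_CUBIC))
E
```

```text
time: 15.62
position: [0.5372, 0.1645, 0.0569]
tcp_rot: [0.708, 0.021, 0.706, -0.021]
force: [0.1, -0.4, -2.5]
gripper_width: 0.579
[0.541  0.2443 0.2007] [[0.998, -0.059, -0.016], [-0.061, -0.949, -0.31], [0.003, 0.31, -0.951]] [0.53706631 0.16457063 0.05685346] 0.2344409328286314 15.675
shift [ 9.1  0.  -1.8] turn 0.01 (tool x down=-1.000) j6 0.23 yaw -0.060
```

View pics/m1c.png

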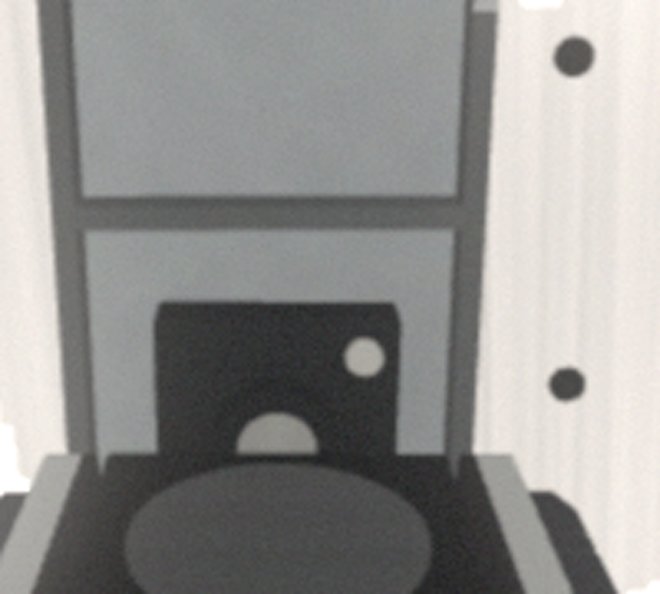

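```bash
python3 rel.py m1 .0312 247.4 211.8 321.2 211.8 282 189.4 -32
```

```text
edge 0.039010531350377194 yaw rel -0.0018312975985191188 foot in rack mm 2.0818754689124894 -0.0753323922804583 rib says row-y err 0.8178578805247034 rib meas vs model -0.8931902728051568
```

```bash
python3 -m creep '[[3,-0.7,0,0,1],[6,-0.7,0,0,1],[7.5,-0.7,0,0,1],[7.5,-0.7,0,0,1],[7.5,-0.7,0,0,1]]'; python3 -c "
from h import *
go(.5353,.1640,.0477,-.06)"
```

```text
time: 16.3
position: [0.5359, 0.1638, 0.048]
tcp_rot: [0.707, 0.021, 0.707, -0.021]
force: [0.4, 0.5, -1.5]
gripper_width: 0.579
shift [ 0.3  0.2 -0.7] turn 0.01 (tool x down=-1.000) j6 0.23 yaw -0.060
```

```bash
python3 -m creep '[[0.4,0,0,0,1],[0.7,0,0,0,1],[0.7,0,0,0,1]]'; sleep 0; python3 -c "
from rig import *
print(get_state()['force'],get_state()['position'])"
```

```text
time: 16.68
position: [0.5361, 0.1638, 0.0477]
tcp_rot: [0.707, 0.021, 0.707, -0.021]
force: [-2.3, -0.5, 3.8]
gripper_width: 0.581
[-2.30039118 -0.508879    3.78977036] [0.53607641 0.1637948  0.04774702]
```

```bash
python3 -m creep '[[0,0,0,0,0],[0,0,0,0,-1],[0,0,0,0,-1],[0,0,0,0,-1],[0,0,0,0,-1],[-20,0,0,0,-1],[-60,0,0,0,-1],[-113,0,0,0,-1],[-113,0,0,0,-1],[-113,0,0,0,-1]]'; python3 - <<'E'
from h import *
snapshot("wrist")
for d in landmark_of("rotation_mount","wrist")[:2]+landmark_of("iris","wrist")[:2]: print(round(d["p"],2),np.round(d["point"],4))
go(.5735,-.2280,.16,.224)
E
```

```text
time: 17.92
position: [0.5357, 0.1637, 0.1602]
tcp_rot: [0.707, 0.021, 0.707, -0.021]
force: [0.9, -0.1, -1.2]
gripper_width: 1.001
0.6 [0.538  0.1649 0.0074]
0.35 [0.536  0.2    0.0028]
0.73 [0.5305 0.099  0.0124]
shift [  -1.  -388.5   62. ] turn -16.26 (tool x down=-1.000) j6 0.23 yaw -0.060
```

```bash
python3 -m creep '[[-1,-60,10,-3,-1],[-1,-120,20,-6,-1],[-1,-180,30,-9,-1],[-1,-240,40,-12,-1],[-1,-300,50,-15,-1],[-1,-360,58,-16.3,-1],[-1,-388.5,62,-16.3,-1],[-1,-388.5,62,-16.3,-1],[-1,-388.5,62,-16.3,-1],[50,-388.5,62,-16.3,-1],[90,-388.5,62,-16.3,-1],[105,-388.5,62,-16.3,-1],[109,-388.5,62,-16.3,-1],[109,-388.5,62,-16.3,-1]]'
python3 -m creep '[[0,0,0,0,1],[0,0,0,0,1],[0,0,0,0,1],[0,0,0,0,1],[0,0,0,0,1],[0,0,0,0,1],[0,0,0,0,1],[0,0,0,0,1]]'
python3 -m creep '[[-20,0,0,0,1],[-60,0,0,0,1],[-110,0,0,0,1],[-110,0,0,0,1],[-110,0,0,0,1]]'; python3 - <<'E'
from h import *
go(.5393,.2280,.16,-.06)
E
```

```text
time: 19.82
position: [0.5755, -0.2277, 0.0525]
tcp_rot: [0.703, -0.08, 0.702, 0.079]
force: [0.3, 0.6, 0.7]
gripper_width: 1.0
time: 20.82
position: [0.575, -0.228, 0.0521]
tcp_rot: [0.703, -0.079, 0.702, 0.079]
force: [-1.4, 0.7, 6.5]
gripper_width: 0.395
time: 21.45
position: [0.5738, -0.2273, 0.1605]
tcp_rot: [0.702, -0.079, 0.703, 0.079]
force: [-0.9, 0.3, -2.6]
gripper_width: 0.392
shift [  0.9 451.6  67.7] turn 16.3 (tool x down=-1.000) j6 -0.71 yaw 0.224
```

```bash
python3 -m creep '[[1,60,9,3,1],[1,120,18,6,1],[1,180,27,9,1],[1,240,36,12,1],[1,300,45,15,1],[1,360,54,16.3,1],[1,420,63,16.3,1],[1,451.6,67.5,16.3,1],[1,451.6,67.5,16.3,1],[50,451.6,67.5,16.3,1],[90,451.6,67.5,16.3,1],[103,451.6,67.5,16.3,1],[107,451.6,67.5,16.3,1],[107,451.6,67.5,16.3,1],[107,451.6,67.5,16.3,1]]'; python3 w.py c1; python3 - <<'E'
from h import *; import pickle
d=pickle.load(open("c1.pkl","rb")); im=d["im"][:,:,::-1]
go(.5391,.2280,.0471,-.06)
cv2.imwrite("pics/c1c.png",cv2.resize(np.clip(im[120:300,200:400].astype(float)*1.7,0,255).astype(np.uint8),None,fx=3.3,fy=3.3,interpolation=cv2.INTER_CUBIC))
E
```

```text
time: 23.32
position: [0.541, 0.2277, 0.0558]
tcp_rot: [0.708, 0.021, 0.706, -0.021]
force: [0.7, 0.5, -2.1]
gripper_width: 0.396
[0.5449 0.3075 0.1996] [[0.998, -0.059, -0.017], [-0.061, -0.949, -0.309], [0.002, 0.31, -0.951]] [0.54088241 0.22776883 0.05570006] 0.3409575642741944 23.375
shift [ 8.6  0.1 -1.8] turn 0.01 (tool x down=-1.000) j6 0.34 yaw -0.060
```

View pics/c1c.png

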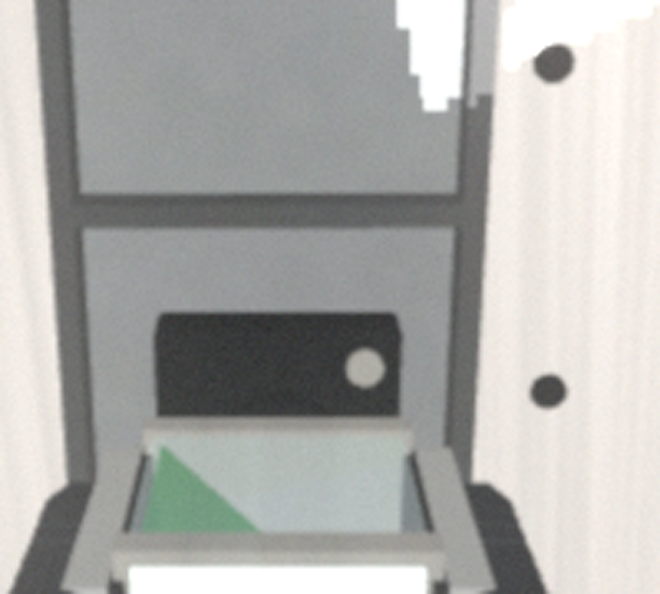

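```bash
python3 rel.py c1 .0307 247.4 214.8 321.2 214.8 282 189.1 32
```

```text
edge 0.03897127686963188 yaw rel -0.0018279835712631878 foot in rack mm 2.0830174047334946 -2.200688943032869 rib says row-y err -1.1218069217931794 rib meas vs model -1.0788820212396928
```

```bash
python3 -m creep '[[3,1.1,-0.4,0,1],[6,1.1,-0.4,0,1],[7.2,1.1,-0.4,0,1],[7.2,1.1,-0.4,0,1],[7.2,1.1,-0.4,0,1]]'; python3 -m creep '[[0.4,0,0,0,1],[0.7,0,0,0,1],[0.7,0,0,0,1]]'
```

```text
time: 24.0
position: [0.5394, 0.2287, 0.0472]
tcp_rot: [0.707, 0.021, 0.707, -0.021]
force: [0.1, -0.9, -0.8]
gripper_width: 0.389
time: 24.38
position: [0.5395, 0.2287, 0.0471]
tcp_rot: [0.707, 0.021, 0.707, -0.021]
force: [-2.4, -0.8, 5.8]
gripper_width: 0.392
```

```bash
python3 -m creep '[[0,0,0,0,0],[0,0,0,0,-1],[0,0,0,0,-1],[0,0,0,0,-1],[0,0,0,0,-1],[-20,0,0,0,-1],[-60,0,0,0,-1],[-113,0,0,0,-1],[-113,0,0,0,-1],[-113,0,0,0,-1]]'; python3 - <<'E'
from h import *
go(.5878,-.2925,.16,.162)
E
```

```text
time: 25.62
position: [0.5392, 0.2286, 0.1594]
tcp_rot: [0.707, 0.021, 0.707, -0.021]
force: [-0.1, 0.1, -0.9]
gripper_width: 1.0
shift [  -0.6 -517.2   79.7] turn -12.71 (tool x down=-1.000) j6 0.34 yaw -0.060
```

```bash
python3 -m creep '[[-1,-60,9,-2,-1],[-1,-120,18,-4,-1],[-1,-180,27,-6,-1],[-1,-240,36,-8,-1],[-1,-300,45,-10,-1],[-1,-360,54,-12,-1],[-1,-420,63,-12.7,-1],[-1,-480,73,-12.7,-1],[-1,-517.2,79,-12.7,-1],[-1,-517.2,79,-12.7,-1],[-1,-517.2,79,-12.7,-1],[50,-517.2,79,-12.7,-1],[90,-517.2,79,-12.7,-1],[105,-517.2,79,-12.7,-1],[109,-517.2,79,-12.7,-1],[109,-517.2,79,-12.7,-1]]'
python3 -m creep '[[0,0,0,0,1],[0,0,0,0,1],[0,0,0,0,1],[0,0,0,0,1],[0,0,0,0,1],[0,0,0,0,1],[0,0,0,0,1],[0,0,0,0,1]]'
python3 -m creep '[[-20,0,0,0,1],[-60,0,0,0,1],[-110,0,0,0,1],[-110,0,0,0,1],[-110,0,0,0,1]]'; python3 - <<'E'
from h import *
go(.5425,.2924,.16,-.06)
E
```

```text
time: 27.62
position: [0.5883, -0.2924, 0.0516]
tcp_rot: [0.705, -0.058, 0.704, 0.057]
force: [0.2, -0.7, -0.2]
gripper_width: 1.004
time: 28.62
position: [0.5878, -0.2926, 0.0513]
tcp_rot: [0.705, -0.057, 0.705, 0.057]
force: [-0.4, 0.4, 5.8]
gripper_width: 0.337
time: 29.25
position: [0.587, -0.292, 0.1607]
tcp_rot: [0.705, -0.057, 0.705, 0.057]
force: [-0.4, -0.1, -2.5]
gripper_width: 0.336
shift [  0.8 584.   50.2] turn 12.71 (tool x down=-1.000) j6 -0.73 yaw 0.162
```

```bash
python3 -m creep '[[1,60,5,2,1],[1,120,10,4,1],[1,180,15,6,1],[1,240,20,8,1],[1,300,25,10,1],[1,360,31,12,1],[1,420,37,12.7,1],[1,480,42,12.7,1],[1,540,47,12.7,1],[1,584,50,12.7,1],[1,584,50,12.7,1],[50,584,50,12.7,1],[90,584,50,12.7,1],[103,584,50,12.7,1],[107,584,50,12.7,1],[107,584,50,12.7,1],[107,584,50,12.7,1],[107,584,50,12.7,1]]'; python3 w.py l1; python3 - <<'E'
from h import *; import pickle
d=pickle.load(open("l1.pkl","rb")); im=d["im"][:,:,::-1]
go(.543,.2924,.0463,-.06)
cv2.imwrite("pics/l1c.png",cv2.resize(np.clip(im[120:300,200:400].astype(float)*1.7,0,255).astype(np.uint8),None,fx=3.3,fy=3.3,interpolation=cv2.INTER_CUBIC))
E
```

```text
time: 31.5
position: [0.5434, 0.2924, 0.0546]
tcp_rot: [0.707, 0.021, 0.706, -0.021]
force: [0.6, 0.6, -1.4]
gripper_width: 0.339
[0.5474 0.3721 0.1984] [[0.998, -0.058, -0.017], [-0.061, -0.949, -0.309], [0.002, 0.31, -0.951]] [0.54322913 0.2923082  0.05440246] 0.44167321706139356 31.55
shift [ 8.1  0.1 -0.2] turn 0.01 (tool x down=-1.000) j6 0.44 yaw -0.060
```

View pics/l1c.png

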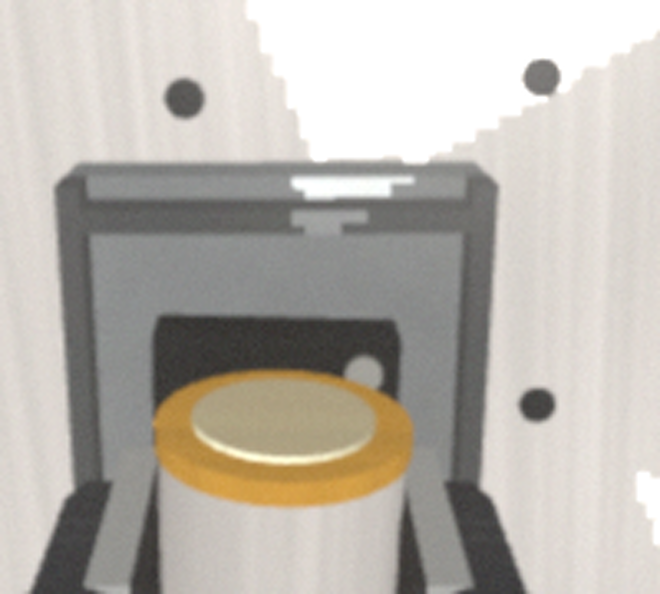

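```bash
python3 rel.py l1 .0303 247 215.3 321.2 216.9 284 190.6 96; python3 - <<'E'
from h import *; import pickle
# finer edge fit: dark->bright transition along columns
g=pickle.load(open("l1.pkl","rb"))["im"].astype(float).mean(2)
us=np.arange(253,315,4); vs=[]
for u in us:
    col=g[205:226,u]; d=np.diff(cv2.GaussianBlur(col.reshape(-1,1),(1,3),0).ravel()); w=np.clip(-d,0,None); i=w.argmax(); j=slice(max(i-2,0),i+3); vs.append(205.5+(np.arange(20)[j]*w[j]).sum()/w[j].sum())
p=np.polyfit(us,vs,1); print(np.round(vs,1),p, np.polyval(p,[247,321]))
E
```

```text
edge 0.0390677876764401 yaw rel -0.024367620865588552 foot in rack mm 0.051035336661713934 -1.993657851145926 rib says row-y err -1.040933527820781 rib meas vs model -0.9527243233251284
[214.8 215.2 215.2 215.2 215.4 215.4 215.5 215.5 215.5 215.8 215.7 215.8
 216.2 216.2 216.3 216.3] [2.29969539e-02 2.09125533e+02] [214.80578051 216.5075551 ]
```

```bash
python3 -m creep '[[3,1,0,-1.4,1],[6,1,0,-1.4,1],[6.5,1,0,-1.4,1],[6.5,1,0,-1.4,1],[6.5,1,0,-1.4,1]]';  python3 -c "
from h import *
go(.5433,.2933,.0463,-.035)"
```

```text
time: 32.17
position: [0.5428, 0.2931, 0.047]
tcp_rot: [0.707, 0.013, 0.707, -0.013]
force: [0.1, 0.3, -1.5]
gripper_width: 0.341
shift [0.7 0.2 0.5] turn -0.03 (tool x down=-1.000) j6 0.42 yaw -0.035
```

```bash
python3 -m creep '[[0.4,0.1,0.4,0,1],[0.8,0.1,0.4,0,1],[1.1,0.1,0.4,0,1],[1.1,0.1,0.4,0,1]]'
```

```text
time: 32.67
position: [0.5433, 0.2933, 0.0463]
tcp_rot: [0.707, 0.013, 0.707, -0.012]
force: [-2.3, 0.4, 3.9]
gripper_width: 0.335
```

```bash
python3 -m creep '[[0,0,0,0,0],[0,0,0,0,-1],[0,0,0,0,-1],[0,0,0,0,-1],[0,0,0,0,-1],[-20,0,0,0,-1],[-60,0,0,0,-1],[-113,0,0,0,-1],[-175,0,0,0,-1],[-200,-40,-4,1.4,-1],[-200,-45,-6,1.4,-1],[-200,-45,-6,1.4,-1],[-200,-45,-6,1.4,-1],[-200,-45,-6,1.4,-1]]'; python3 w.py f1; python3 - <<'E'
from h import *; import pickle
for t in ["iris","rotation_mount","splitter_cube","lens_tube"]:
    for d in landmark_of(t,"wrist")[:1]:
        p=place([[0,0,0]],[0,0,0]); q=np.array(d["point"][:2])-[.5372,.1966]; c,s=np.cos(-.06),np.sin(-.06)
        print(t,round(d["p"],2),np.round(d["point"],4),"rack mm",np.round([1e3*(c*q[0]+s*q[1]),1e3*(-s*q[0]+c*q[1])],1))
im=pickle.load(open("f1.pkl","rb"))["im"][:,:,::-1]
cv2.imwrite("pics/f1c.png",cv2.resize(np.clip(im[0:290,220:360].astype(float)*1.7,0,255).astype(np.uint8)[:,:],None,fx=2,fy=2,interpolation=cv2.INTER_CUBIC)) if 0 else None
a=im[0:150,225:355]; b=im[135:285,225:355]
o=np.hstack([cv2.resize(x,None,fx=3,fy=4,interpolation=cv2.INTER_CUBIC) for x in (a,b)])
cv2.imwrite("pics/f1c.png",np.clip(o.astype(float)*1.7,0,255).astype(np.uint8))
E
```

```text
time: 34.42
position: [0.5351, 0.2489, 0.2446]
tcp_rot: [0.706, 0.021, 0.708, -0.021]
force: [0.4, -0.4, 0.1]
gripper_width: 1.003
[0.5396 0.3288 0.3883] [[0.998, -0.057, -0.02], [-0.06, -0.949, -0.31], [-0.002, 0.311, -0.95]] [0.53521948 0.24888406 0.24482634] 0.3773601698013771 34.475
iris 0.76 [0.5329 0.0991 0.014 ] rack mm [  1.6 -97.6]
rotation_mount 0.64 [0.5347 0.166  0.0093] rack mm [ -0.7 -30.7]
splitter_cube 0.59 [0.5384 0.2261 0.0131] rack mm [-0.6 29.5]
lens_tube 0.83 [0.5449 0.2907 0.0121] rack mm [ 2.  94.4]
```

View pics/f1c.png

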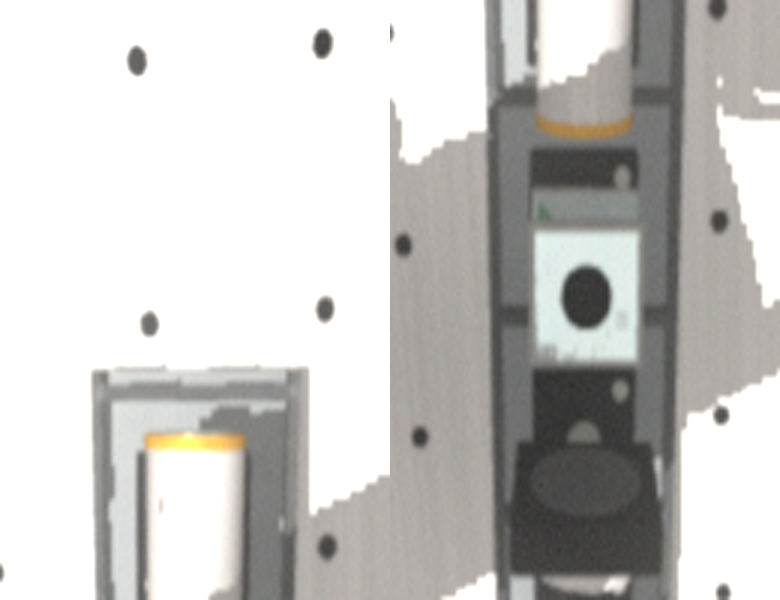

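The final wrist view shows all four standing upright and square. The lens tube is in the leftmost bay with its foot at columns 138..248, and the splitter (531..637) and mount (534..632) have equal side gaps. The iris is next in line and was checked earlier. The gripper is open and clear, so I'm handing the job in.

```bash
python3 -c "
from rig import *
print(finish_job(), get_state()['time'])"
```

```text
the job is handed in; nothing more can be done
the job is handed in; nothing more can be done
```

All four optics are in the new rack in reverse order, and the job is handed in. From the robot's left, the bays now hold the lens tube, splitter cube, rotation mount and iris. The clock was at about 34.5 s of the 99 s allowed.

- **Setting down:** I checked each foot against the bay ribs with the wrist camera just above the floor and corrected it. Each optic was then lowered until the wrist force showed light contact (about 4–6 N) before release. The highest force I read at any point was about 6.5 N, while gripping.
- **Last checks:** The last picture shows the lens tube, splitter and mount upright and square, each within about 1 mm of the middle of its bay. Only the mount's near side hid the iris there. I viewed the iris right after placing it, upright with equal side gaps, and the detector still found it in its bay at the end.
- **Where checks disagreed:** The landmark network put the centres up to about 2.5 mm off, within its 4 mm accuracy. For the lens tube it said +2 mm across the rack, where the picture suggested about −1 mm. The lens foot also sat 0.025 rad off square in the grip. I turned it back before lowering, but did not measure the angle again after release.

The three blue look-alikes were not touched.

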